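# Line up a housing under the bench press and work the pedal

## Task

Pull or push the press carriage along its rails by its black handle until the yellow dot on the housing lies under the punch tip and let it stand there. Then press the yellow pedal right down to its stop, hold it there a moment so that the punch comes down wholly inside the dot, and let the pedal come back up, with the carriage left where it is. Never work the pedal while the dot is not under the tip, and leave the other things on the bench where they are.

Things in the scene. Friction and masses are not known exactly. Their poses are not given: they have to be found in the camera images.
- bed: Fixed aluminium slide bed, 120 (x) x 280 (y) x 15 mm, with two steel rails along its y; stands on the bench at the robot's left or right, yawed a little. Origin: centre of its underside. The carriage runs on it along the bed's y axis.
- carriage (a joint): Slide of the carriage along the bed's +y axis: 0 at the -y end stop, 0.150 m at the +y end stop. It drags with about 4 N and stays where it is left.
- handle (a point): Black upright handle post on the carriage, 24 x 24 mm and 60 mm tall (bed axes), standing free in front of the bed on a 12 mm thick tongue whose top is 39 mm above the bench. This point is on the post's axis, 77 mm above the bench; the post's top is 98 mm above the bench. It lies 115 mm to the -x side of the line of the dot and 18 mm to the -y side of the dot (bed axes).
- dot (a point): Yellow round dot, 20 mm in diameter, on the flat top of the black housing (46 x 96 mm) held in the brown nest of the carriage. Point: its centre, on the top face, 81 mm above the bench. It travels with the carriage.
- press: Fixed press stand: aluminium column (40 x 40 mm, 212 mm tall, two yellow bars) 150 mm to the +y side of the punch, past the bed's +y end, and an arm (40 mm wide, 165 to 189 mm up) along y to a white cylinder with black ends (50 mm square, top 288 mm up) over the punch. Its place along the bed varies. Origin: on the bench straight under the punch; axes parallel to the bed's.
- tip (a point): End of the brass punch point, 6 mm in diameter, straight above the dot's line of travel; 115 mm above the bench at rest. The pedal's linkage lowers it by 34 mm to the housing's top when the pedal is fully down.
- pedal_base: Fixed base of the pedal, dark steel, 180 (x) x 100 (y) x 12 mm, stands on the bench on the other side. Origin: centre of its underside. The pedal's hinge is at its +x end, the pedal's free end points to -x, towards the robot.
- pedal (a joint): Hinge of the pedal: 0 up at rest (sloping up towards the robot by 0.32 rad), 0.32 rad fully down at its stop (level). A spring lifts it; it takes about 4 N at the pad to start and 13 N to hold down.
- pedal_pad (a point): Middle of the top of the black rubber tread (75 x 66 mm) on the yellow pedal plate (155 x 74 mm). 112 mm along the plate from the hinge. About 81 mm above the bench with the pedal up, 46 mm with it fully down (and then 112 mm to the -x side of the hinge, pedal base axes).
- pedal_hinge (a point): Axis of the pedal's hinge, along the pedal base's y, 36 mm above the bench.
- bin: Bystander: blue open plastic bin, 140 x 190 x 70 mm. Origin: centre of its underside.
- button_box: Bystander: white and black push-button box with a blue button, 70 x 80 x 72 mm. Origin: centre of its underside. Not used.
- spare: Bystander: spare black housing, 46 x 96 x 22 mm, no dot. Origin: centre of its underside.
- marker: Bystander: red marker pen, 138 x 14 x 14 mm, lying on the bench. Origin: underside, 50 mm from its plain end.
Mind the look-alikes: they are no part of the job. Several things look just like the pedal_base: the one meant starts farthest to the robot's left.

How it is judged:
By the outcome, as a careful person would: the job done as asked, in the order asked, and still so for the second after the job is handed in, with the robot touching nothing.
It also fails if it takes over 48 s, if anything falls off the work surface, if the arm or the gripper's body presses on something with over 40 N, if the wrist force passes 120 N, or if a joint passes its speed limit or range.

## Robot

A 6-joint arm with a two-finger parallel gripper is mounted at the origin on the work surface. World frame = base frame: x ahead of the robot, y to its left, z up, the work surface at z = 0. Lengths are in m, angles in rad, forces in N, time in s.
With the tool pointing down it reaches from about 0.35 to 0.775 m from the base axis. Payload 5.5 kg.
Tool frame: the origin (TCP) lies midway between the tips of the shut fingers; the grasp point (between the pads) lies grasp_offset behind it (grasp_offset is the distance from the TCP to the grasp point, in m); z points along the fingers, y is the line along which they close (so a half turn about z gives the same grasp; the last joint's range is limited). The gripper opens to 85 mm and grips with 20 to 120 N. Pads are 22 mm wide; open, the fingers measure 114 mm over their backs; the gripper's body (76 mm by 85 mm) begins 54 mm behind the grasp point. The pads swing forward as they close: fully open they stand 13 mm farther back than shut.
Start: joints at [1.064, 0.313, 0.046, 1.304, 0, 1.431], TCP at [0.206, 0.537, 0.231] pointing down, gripper open.
Joint ranges: [-2.76, 2.76], [-0.86, 1.69], [-1.03, 1.26], [-2.2, 2.34], [-1.47, 1.5], [-3.14, 3.14]. Speed limits (rad/s): [2.57, 2.57, 3.14, 3.14, 3.14, 3.14].

## Interface

Orientations are given as a unit quaternion [w, x, y, z].
In Python, from workcell import * gives the robot as it stands.
- The arm moves only by the tool step_arm, never from a script. Its argument "deltas" is a list of rows, each a list of 7 numbers: the shift along the world's x, y, z in mm, then the turn, a rotation vector about the world's x, y, z in degrees, then the gripper's target within -1 to 1 (fully open at 1, half-way at 0, shut at -1). A call has 1 to 5 rows; each row shifts and turns the commanded pose from where the row before left it; what a row does not reach is not made up. A row lasts 1/10 s, in which the tool goes at most 50 mm and 8.59 degrees, less where a joint would pass 70% of its speed; a pose out of reach is approached as far as the arm can. A call is refused whole if a number of a shift passes 50 or a number of a turn 8.59, either way. A call with a gripper value outside its range is refused whole. The fingers move at their own pace and stop on an object; "newtons" is the grip in N (left out, the last holds). Time passes only in rows, so rows that do not move let the fingers close. It gives the time, the measured TCP pose, the force, the opening and the grip force at its end, in the units of the state.
- get_state(): the state, without advancing time (a new reading comes with each control period).
- read_camera(name): name is "side" or "top"; returns a dict with "image" (384x512x3 uint8, red, green, blue), "z_map" (384x512 float32, m along the optical axis (not along the pixel's ray), 0 where there is no reading), "K" (3x3 intrinsics, pixels), "dist_coeffs" ([k1, k2, p1, p2, k3] as OpenCV has them; the pictures are not rectified), "world_from_camera" (4x4, takes a point from camera to world coordinates). Camera axes: x right, y down, z forward; pixel columns grow to the right and rows downward; lengths in m; the calibration is good to about 2 mm. A picture is of the moment at which its call begins.
- hand_in(): hands the job in; it is judged then, once.
The state is a dict: "clock": time; "joint_pos": joint angles; "qvel": joint speeds; "tau": joint torques, N m; "tcp_pos": TCP position; "orientation": TCP orientation; "wrist_force": force on the tool from outside, world axes, zero at the start; "ft_torque": the same for the moment, N m; "finger_gap": finger opening in m; "grip_force": force on a finger pad.
Only numpy, scipy, OpenCV 4.12 (cv2) and the standard library are available. Lean on these libraries where they do the work, as an engineer would, in place of code of your own. Each camera call takes 0.05 s, during which the arm holds its last target. There are 200 camera calls.

## Working session

There is one attempt and no reset: what is moved stays moved. The work goes in short steps, Python scripts to look and compute and a tool call to move; the robot and the scene stay as the last step left them, time stands still between calls to the robot, and variables do not carry over. Pictures are saved under pics/ and viewed, at most 10 in all, crops included, and the job is handed in when it is done.

Besides the shell and the picture viewer there is one more tool, called after "Call:" as a command line: name --pt "numbers of a row" for each row, then --argument value for the rest. step_arm: Moves the arm, as the interface text tells. Its arguments: {"type":"object","properties":{"deltas":{"type":"array","items":{"type":"array","items":{"type":"number"}}},"newtons":{"type":"number"}},"required":["deltas"]}

```bash
mkdir -p pics
cat > h.py <<'E'
from workcell import *
import numpy as np, cv2
def snap(n,f):
    c=read_camera(n); np.savez('pics/'+f+'.npz',**c); cv2.imwrite('pics/'+f+'.png',c['image'][:,:,::-1]); return c
def pts(c,uv,z=None):
    out=[]
    T=np.array(c['world_from_camera'])
    for u,v in uv:
        n=cv2.undistortPoints(np.array([[[u,v]]],float),c['K'],c['dist_coeffs'])[0,0]
        r=np.array([n[0],n[1],1.])
        d=float(c['z_map'][int(round(v)),int(round(u))])
        p=(T@np.r_[r*d,1])[:3]
        if z is not None:
            w=T[:3,:3]@r; p=T[:3,3]+w*(z-T[2,3])/w[2]
        out.append(p)
    return np.array(out)
E
python3 - <<'E'
from h import *
for n in('top','side'):
    c=snap(n,n+'1'); print(np.round(c['world_from_camera'],3),c['K'][0,0])
    im=cv2.resize(c['image'],(800,600))[:,:,::-1]; cv2.imwrite(f'pics/{n}1b.png',im)
print(get_state())
E
```

```text
[[ 2.400e-02 -9.780e-01  2.090e-01  2.450e-01]
 [-1.000e+00 -2.400e-02  6.000e-03  7.000e-03]
 [-1.000e-03 -2.090e-01 -9.780e-01  1.511e+00]
 [ 0.000e+00  0.000e+00  0.000e+00  1.000e+00]] 393.8197536278641
[[ 0.666 -0.554  0.499  0.01 ]
 [-0.746 -0.492  0.449 -0.475]
 [-0.003 -0.671 -0.741  0.907]
 [ 0.     0.     0.     1.   ]] 383.5981724274153
{'clock': 0.1, 'joint_pos': array([1.06440534e+00, 3.13950838e-01, 4.50570203e-02, 1.30360853e+00,
       1.69024006e-05, 1.43120009e+00]), 'qvel': array([ 0.00212441, -0.00093562,  0.00234415, -0.00205611,  0.00077968,
        0.0005186 ]), 'tau': array([ 2.43884286e-03, -4.81721556e+01,  2.99245977e+01,  1.26329967e-02,
       -2.42738006e-04, -6.00032408e-06]), 'tcp_pos': array([0.20597876, 0.5363311 , 0.23046898]), 'orientation': array([-2.78764727e-04,  1.82370961e-01,  9.83229426e-01, -8.06216080e-04]), 'wrist_force': array([0.21595241, 0.21798474, 1.47693987]), 'ft_torque': array([ 0.00586607, -0.00071366,  0.02707985]), 'grip_force': 0.0, 'finger_gap': 0.08536169431739661}
```

View pics/top1b.png

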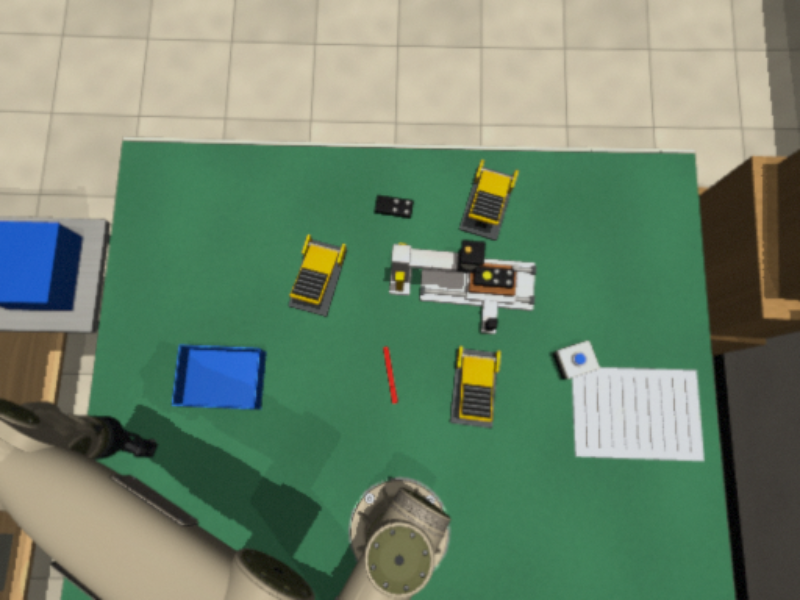

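View pics/side1b.png

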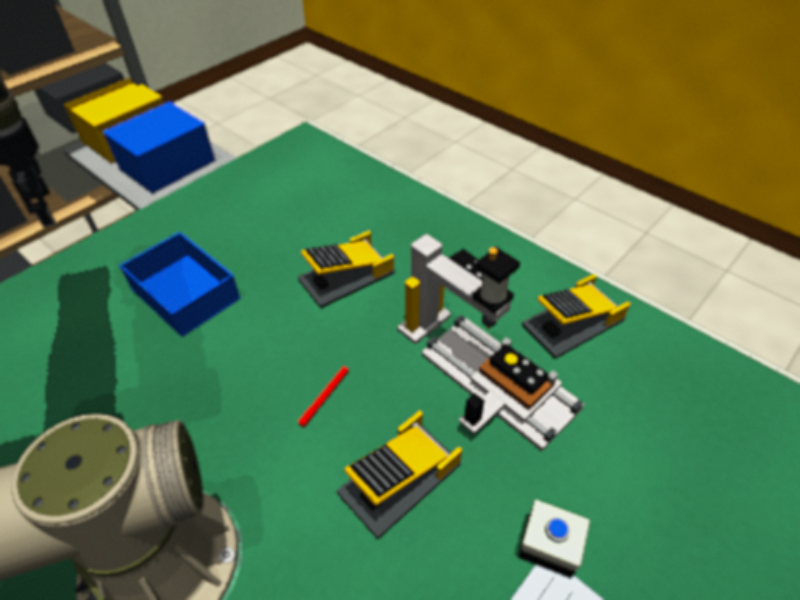

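The top view shows the target pedal (leftmost) at about (317,275), the handle at (489,322) and the dot at (487,275). The side view shows the punch hanging near (490,320) and the dot at (511,358).

Run:
```python
import cv2
def crop(f,x,y,w,h,s,o):
    im=cv2.imread(f'pics/{f}.png')[y:y+h,x:x+w]; cv2.imwrite(f'pics/{o}.png',cv2.resize(im,None,fx=s,fy=s,interpolation=cv2.INTER_CUBIC))
crop('top1',180,140,176,88,4.5,'t2'); crop('side1',250,145,140,145,4,'s2')
```

```text
(no output)
```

View pics/t2.png

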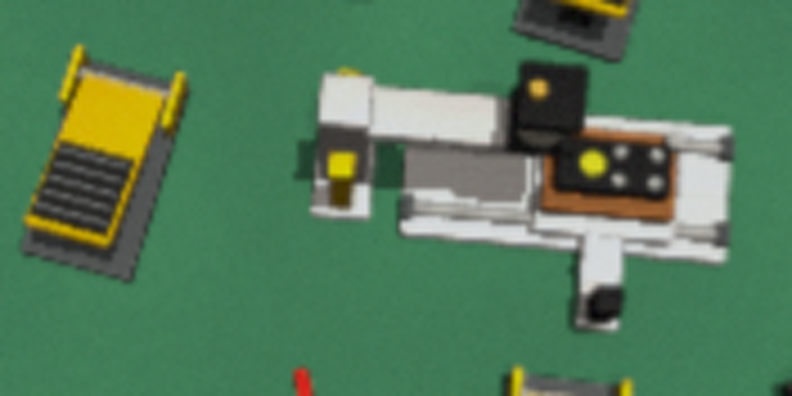

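View pics/s2.png

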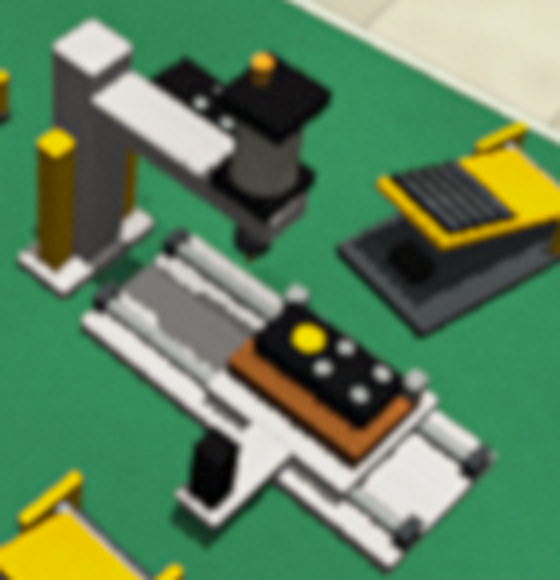

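t2 shows the pedal tread centred near (82,187), the handle top at (607,298), the dot at (593,163) and the bed's front edge from (403,236) to (727,262). s2 shows the column top centred at (92,47), the dot at (309,338) and the cylinder top plate around (272,95).

Run:
```python
from h import *
t=dict(np.load('pics/top1.npz')); s=dict(np.load('pics/side1.npz'))
def T(l,z=None): return pts(t,[(180+(a+.5)/4.5-.5,140+(b+.5)/4.5-.5) for a,b in l],z)
def S(l,z=None): return pts(s,[(250+(a+.5)/4-.5,145+(b+.5)/4-.5) for a,b in l],z)
P=lambda n,a:print(n,np.round(a*1000).tolist())
np.set_printoptions(suppress=True)
P('dotT',T([(593,163)],.081)); P('dotS',S([(309,338)],.081));P('dot depth',np.r_[T([(593,163)]),S([(309,338)])])
P('handle topT',T([(607,295)],.098)); P('handle topS',S([(214,443)],.098))
P('bed front T',T([(403,236),(727,262),(731,128)],.015))
P('bed S',S([(82,322),(388,568)],.015))
P('rail/bed S depth',S([(388,565)]))
P('coltop T',T([(346,104)],.212));P('coltop T d',T([(346,104)])); P('coltop S',S([(92,47)],.212)); P('cd',S([(92,47)]))
P('cylT',T([(522,62),(587,66),(583,128),(517,124)],.288)); P('cd',T([(560,95)]))
P('cylS',S([(215,97),(262,62),(330,97),(279,138)],.288)); P('cd',S([(275,110)]))
P('pedal pad T',T([(60,140),(135,158),(110,232),(30,213),(82,187)]))
P('pedal plate T',T([(84,68),(165,92),(108,244),(27,220)]))
P('pedal base T',T([(22,252),(132,282),(183,130)],.012))
P('hinge bars',T([(78,50),(182,76),(65,97),(168,128)]))
P('arm T',T([(440,112)]))
```

```text
dotT [[589.0, -195.0, 81.0]]
dotS [[589.0, -196.0, 81.0]]
dot depth [[589.0, -196.0, 80.0], [590.0, -195.0, 79.0]]
handle topT [[476.0, -204.0, 98.0]]
handle topS [[472.0, -204.0, 98.0]]
bed front T [[537.0, -41.0, 15.0], [521.0, -319.0, 15.0], [639.0, -325.0, 15.0]]
bed S [[538.0, -42.0, 15.0], [518.0, -317.0, 15.0]]
rail/bed S depth [[522.0, -315.0, 12.0]]
coltop T [[599.0, 10.0, 212.0]]
coltop T d [[600.0, 10.0, 209.0]]
coltop S [[601.0, 8.0, 212.0]]
cd [[601.0, 9.0, 211.0]]
cylT [[613.0, -116.0, 288.0], [611.0, -162.0, 288.0], [565.0, -159.0, 288.0], [567.0, -112.0, 288.0]]
cd [[593.0, -145.0, 273.0]]
cylS [[551.0, -125.0, 288.0], [592.0, -128.0, 288.0], [594.0, -175.0, 288.0], [548.0, -172.0, 288.0]]
cd [[579.0, -150.0, 272.0]]
pedal pad T [[601.0, 249.0, 68.0], [589.0, 186.0, 63.0], [521.0, 201.0, 83.0], [535.0, 267.0, 86.0], [558.0, 226.0, 85.0]]
pedal plate T [[673.0, 237.0, 38.0], [652.0, 166.0, 43.0], [525.0, 213.0, 7.0], [529.0, 269.0, 86.0]]
pedal base T [[515.0, 286.0, 12.0], [492.0, 190.0, 12.0], [627.0, 152.0, 12.0]]
hinge bars [[685.0, 241.0, 51.0], [664.0, 151.0, 53.0], [644.0, 250.0, 49.0], [620.0, 162.0, 45.0]]
arm T [[600.0, -62.0, 192.0]]
```

Call:
step_arm --pt "15 -41 0 0 0 1 1" --pt "15 -41 0 0 0 1 1" --pt "15 -41 0 0 0 1 1" --pt "15 -41 0 0 0 1 1" --pt "15 -41 0 0 0 1 1" --newtons 40

```text
clock: 0.6
tcp_pos: [0.2812, 0.3301, 0.2309]
orientation: [-0.0, 0.139, 0.99, -0.0]
wrist_force: [1.2, 0.0, 0.5]
finger_gap: 0.0853
grip_force: 0.0
```

Call:
step_arm --pt "15 -41 0 0 0 1 1" --pt "15 -41 0 0 0 1 1" --pt "15 -41 0 0 0 1 1" --pt "15 -41 0 0 0 1 1" --pt "15 -41 0 0 0 1 1"

```text
clock: 1.1
tcp_pos: [0.3562, 0.1251, 0.2312]
orientation: [0.0, 0.095, 0.995, 0.0]
wrist_force: [1.3, -0.0, 0.6]
finger_gap: 0.0856
grip_force: 0.0
```

Call:
step_arm --pt "15 -41 0 0 0 1 1" --pt "15 -41 0 0 0 1 1" --pt "15 -41 0 0 0 1 1" --pt "15 -41 0 0 0 1 1" --pt "15 -41 0 0 0 1 1"

```text
clock: 1.6
tcp_pos: [0.4312, -0.08, 0.2311]
orientation: [-0.0, 0.052, 0.999, 0.0]
wrist_force: [0.2, 0.2, -0.8]
finger_gap: 0.0853
grip_force: 0.0
```

```bash
ls; python3 -c "
import workcell;print([n for n in dir(workcell) if n[0]!='_']);print(getattr(workcell,'grasp_offset',None))"
```

```text
h.py
pics
['MotionError', 'get_state', 'grasp_offset', 'hand_in', 'read_camera']
0.0187
```

Call:
step_arm --pt "14 -41 0 0 0 1 1" --pt "14 -41 0 0 0 1 1" --pt "15 -42 0 0 0 0 1" --pt "0 0 -40 0 0 0 1" --pt "0 0 -40 0 0 0 1"

```text
clock: 2.1
tcp_pos: [0.4754, -0.2045, 0.1508]
orientation: [0.001, 0.036, 0.999, -0.001]
wrist_force: [-0.5, -0.5, -1.0]
finger_gap: 0.0852
grip_force: 0.0
```

Call:
step_arm --pt "0 0 -30 0 0 0 1" --pt "0 0 -20 0 0 0 1" --pt "0 0 -20 0 0 0 1" --pt "0 0 -20 0 0 0 1" --pt "0 0 0 0 0 0 1"

```text
clock: 2.6
tcp_pos: [0.4719, -0.2008, 0.0585]
orientation: [-0.003, 0.035, 0.999, 0.002]
wrist_force: [0.3, -0.1, 0.4]
finger_gap: 0.0853
grip_force: 0.0
```

Run:
```python
from h import *
c=snap('side','s3'); cv2.imwrite('pics/s3c.png',cv2.resize(c['image'][145:290,250:390,::-1],None,fx=4,fy=4,interpolation=2))
```

```text
(no output)
```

View pics/s3c.png

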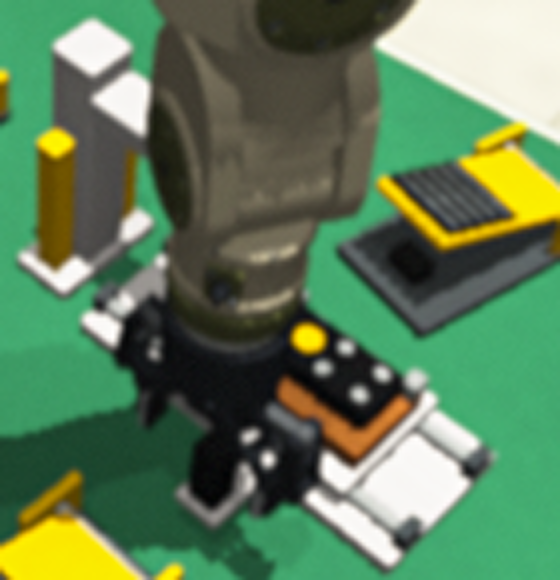

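The fingers straddle the post at (210,470), nothing has been disturbed, and the dot is still at (309,338). I'll close the gripper.

Call:
step_arm --pt "0 0 0 0 0 0 -1" --pt "0 0 0 0 0 0 -1" --pt "0 0 0 0 0 0 -1" --pt "0 0 0 0 0 0 -1" --pt "0 0 0 0 0 0 -1" --newtons 40

```text
clock: 3.15
tcp_pos: [0.4748, -0.2032, 0.0624]
orientation: [0.001, 0.035, 0.999, -0.001]
wrist_force: [-1.2, -2.9, 5.5]
finger_gap: 0.0231
grip_force: 41.8
```

Call:
step_arm --pt "0 0 0 0 0 0 -1" --pt "0 0 0 0 0 0 -1" --pt "0 0 0 0 0 0 -1"

```text
clock: 3.45
tcp_pos: [0.4748, -0.2032, 0.0624]
orientation: [0.001, 0.035, 0.999, -0.001]
wrist_force: [-0.9, -3.4, 5.7]
finger_gap: 0.0233
grip_force: 41.9
```

Run:
```python
from h import *
c=read_camera('side'); im=c['image'].astype(int)
m=(im[...,0]>170)&(im[...,1]>150)&(im[...,2]<90); m[:215]=0;m[245:]=0;m[:,:315]=0;m[:,340:]=0
v,u=np.nonzero(m); print(len(u),u.mean(),v.mean(),pts(c,[(u.mean(),v.mean())],.081)); print(get_state()['tcp_pos'])
```

```text
31 326.5806451612903 228.5483870967742 [[ 0.59032808 -0.19417843  0.081     ]]
[ 0.47484302 -0.20316124  0.06240141]
```

Call:
step_arm --pt "0.7 11 0 0 0 0 -1" --pt "0.7 11 0 0 0 0 -1" --pt "0.7 11 0 0 0 0 -1" --pt "0.7 11 0 0 0 0 -1" --pt "0.7 11 0 0 0 0 -1"

```text
clock: 4.0
tcp_pos: [0.4785, -0.1482, 0.0624]
orientation: [0.001, 0.035, 0.999, -0.001]
wrist_force: [-1.3, -4.6, 5.8]
finger_gap: 0.0233
grip_force: 41.7
```

Call:
step_arm --pt "0 0 0 0 0 0 -1" --pt "0 0 0 0 0 0 -1" --pt "0 0 0 0 0 0 0.2" --pt "0 0 0 0 0 0 0.2" --pt "0 0 0 0 0 0 0.2"

```text
clock: 4.5
tcp_pos: [0.4775, -0.1472, 0.0611]
orientation: [-0.0, 0.035, 0.999, 0.0]
wrist_force: [-0.1, -0.0, -0.4]
finger_gap: 0.0517
grip_force: 0.0
```

Call:
step_arm --pt "0 0 25 0 0 0 0.2" --pt "0 0 50 0 0 0 0.2" --pt "-30 20 50 0 0 0 0.2" --pt "-20 45 50 0 0 0 0.2" --pt "-20 45 10 0 0 0 0.2"

```text
clock: 5.0
tcp_pos: [0.4212, -0.0552, 0.2262]
orientation: [0.003, 0.037, 0.999, -0.001]
wrist_force: [2.0, 1.4, -0.3]
finger_gap: 0.051
grip_force: 0.0
```

Call:
step_arm --pt "0 45 0 0 0 0 0.2" --pt "0 45 0 0 0 0 0.2" --pt "0 45 0 0 0 0 0.2" --pt "0 45 0 0 0 0 0" --pt "0 40 0 0 0 0 0"

```text
clock: 5.5
tcp_pos: [0.4188, 0.1678, 0.2224]
orientation: [0.0, 0.035, 0.999, 0.0]
wrist_force: [1.0, -0.8, -0.1]
finger_gap: 0.043
grip_force: 0.0
```

Run:
```python
from h import *
c=snap('side','s4'); cv2.imwrite('pics/s4c.png',cv2.resize(c['image'][145:245,280:380,::-1],None,fx=6,fy=6,interpolation=2)); snap('top','t4')
```

```text
(no output)
```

View pics/s4c.png

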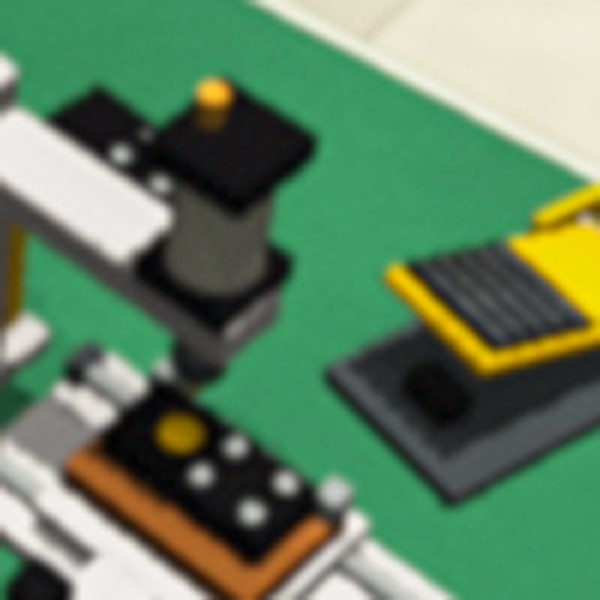

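The dot is at (181,434) in this crop. The punch holder is at (198,360), with the brass tip just below it at about (190,388).

Run:
```python
from h import *
s=dict(np.load('pics/s4.npz'))
def S(l,z=None): return np.round(1000*pts(s,[(280+(a+.5)/6-.5,145+(b+.5)/6-.5) for a,b in l],z),1).tolist()
print('dot',S([(181,434)],.081),'tip',S([(190,388)],.115),'tipd',S([(190,386),(190,380),(195,360)]))
print('cyl plate',S([(152,140),(222,83),(316,145),(240,210)],.272),S([(235,150)]))
print('low plate',S([(225,325)]), S([(290,265)],.165))
T=np.linalg.inv(s['world_from_camera'])
for p in [(.593,-.1405,.115),(.593,-.1405,.081)]:
    r,_=cv2.Rodrigues(T[:3,:3]); q=cv2.projectPoints(np.array([p]),r,T[:3,3],s['K'],s['dist_coeffs'])[0].ravel(); print((q-[280,145]+.5)*6-.5)
c=s['image'][145+56:145+68,280+26:280+38].astype(int); print(c[:,:,0]-c[:,:,2]); print(c.sum(2)//3)
```

```text
dot [[592.4, -136.6, 81.0]] tip [[592.2, -137.8, 115.0]] tipd [[589.5, -139.3, 120.0], [580.3, -144.1, 136.2], [585.4, -142.1, 143.6]]
cyl plate [[569.5, -117.1, 272.0], [614.8, -118.2, 272.0], [610.1, -167.2, 272.0], [561.1, -165.8, 272.0]] [[586.1, -145.3, 272.7]]
low plate [[570.7, -162.1, 194.2]] [[641.2, -149.9, 165.0]]
[195.89990262 390.10207535]
[188.54951089 437.66625132]
[[-41 -38 -22  -5   2   3   2   4   3   2   3   4]
 [-42 -39 -26  -8   1   1   3   3   2   2   2   4]
 [-39 -36 -20  -5   0   0   2   2   1   4   5   3]
 [-26 -19 -10  -4  -1  -1   0   1   1   3   4   2]
 [-12  -4  -1  -1   0  -3  -3  -2  -1   2   3  -5]
 [ -2   0   2   0  -2  -3  -2  -2  -2   1  -2 -16]
 [  1   1   2   0  -2  -1   0  -2  -3  -4 -12 -27]
 [  0   2   2  -1  -1   6   8   2  -9 -16 -25 -37]
 [  0  -2  -2  -2   2  16  21  -1 -21 -32 -37 -40]
 [ -1  -2   0   1   5  18  14 -10 -33 -39 -41 -42]
 [  0   1  -1  -3   4   5  -2 -20 -34 -38 -40 -42]
 [ -2  -1   3   2   1  -1  -7 -16 -25 -34 -38 -40]]
[[106  99  80  58  52  61  63  63  61  56  56  77]
 [108  99  72  44  40  51  58  63  64  64  66  74]
 [111 102  69  36  31  39  50  57  61  66  69  74]
 [127 122  80  36  29  35  42  49  57  62  66  76]
 [150 149 100  44  26  30  34  38  43  50  58  73]
 [151 160 118  56  24  23  27  29  29  32  41  64]
 [115 131 110  63  31  23  22  23  25  28  44  72]
 [ 57  73  71  54  42  32  27  32  38  50  69  91]
 [ 20  22  27  37  44  45  46  55  70  79  94 104]
 [  4   6   8  17  31  44  61  79  93 100 104 105]
 [  8   5   6   9  16  34  62  84  97 101 102 103]
 [  9   9  12  11  10  19  38  59  71  84  94  99]]
```

Run:
```python
from h import *
for f,box in(('side1',(315,340,218,240)),('s4',(300,325,208,230))):
    s=dict(np.load(f'pics/{f}.npz')); im=s['image'].astype(float); x0,x1,y0,y1=box
    w=np.clip(np.minimum(im[...,0],im[...,1])-im[...,2]-20,0,None)[y0:y1,x0:x1]
    Y,X=np.mgrid[y0:y1,x0:x1]; w=np.where((Y<211) , 0,w)
    w=(w>w.max()*.4)*1.
    u,v=(X*w).sum()/w.sum(),(Y*w).sum()/w.sum(); print(f,w.sum(),u,v,pts(s,[(u,v)],.081)*1000)
s=dict(np.load('pics/s4.npz'));print(pts(s,[(311.3,209.8),(311.3,210.5),(311.1,211)],.115)*1000)
```

```text
side1 46.0 326.6304347826087 229.1086956521739 [[ 588.87801796 -195.35703149   81.        ]]
s4 40.0 308.825 217.55 [[ 588.95790676 -136.07267876   81.        ]]
[[ 590.77980166 -139.04853848  115.        ]
 [ 588.81966337 -140.50300831  115.        ]
 [ 587.06876248 -141.14023653  115.        ]]
```

Run:
```python
from h import *
def tr(a,b,u,v,r,z,name):
    A=dict(np.load(f'pics/{a}.npz'));B=dict(np.load(f'pics/{b}.npz'))
    up=lambda i:cv2.resize(i,None,fx=8,fy=8,interpolation=2)
    t=up(A['image'][v-r:v+r,u-r:u+r]); R=r+30; I=up(B['image'][v-R:v+R,u-R:u+R])
    m=cv2.matchTemplate(I,t,cv2.TM_CCOEFF_NORMED); _,s,_,l=cv2.minMaxLoc(m)
    du=(l[0]/8-30,l[1]/8-30); p=pts(A,[(u,v)],z);q=pts(B,[(u+du[0],v+du[1])],z)
    print(name,s,du,1000*(q-p))
tr('side1','s4',337,235,6,.083,'screws side'); tr('side1','s4',304,261,8,.09,'handle side')
tr('top1','t4',315,205,8,.09,'handle top'); tr('top1','t4',326,176,6,.083,'screws top')
```

```text
screws side 0.9644702672958374 (-17.375, -12.625) [[ 3.87829746 58.80048871  0.        ]]
handle side 0.9871371388435364 (-17.375, -13.875) [[ 3.37148321 57.99793009  0.        ]]
handle top 0.970496654510498 (-15.875, -1.5) [[ 4.10066579 57.77298932  0.        ]]
screws top 0.9191205501556396 (-15.875, -1.375) [[ 3.85786633 58.88667668  0.        ]]
```

The carriage moved about 58.4 mm, so the dot is about 3 mm too far in +y. I'll regrasp the handle and correct it.

Call:
step_arm --pt "0 -45 0 0 0 0 0.4" --pt "0 -45 0 0 0 0 0.4" --pt "0 -45 0 0 0 0 0.4" --pt "0 -45 0 0 0 0 0.4" --pt "10 -45 0 0 0 0 0.4"

```text
clock: 6.1
tcp_pos: [0.4278, -0.0612, 0.2224]
orientation: [-0.0, 0.035, 0.999, 0.0]
wrist_force: [0.9, 0.4, -1.2]
finger_gap: 0.0598
grip_force: 0.0
```

Call:
step_arm --pt "24 -46 0 0 0 0 0.4" --pt "24.5 -46 0 0 0 0 0.4" --pt "0 0 -40 0 0 0 0.4" --pt "0 0 0 0 0 0 0.4" --pt "0 0 0 0 0 0 0.4"

```text
clock: 6.6
tcp_pos: [0.4742, -0.1474, 0.1818]
orientation: [-0.002, 0.035, 0.999, 0.001]
wrist_force: [0.2, 0.4, 1.3]
finger_gap: 0.06
grip_force: 0.0
```

Call:
step_arm --pt "0 0 -40 0 0 0 0.4" --pt "0 0 -40 0 0 0 0.4" --pt "0 0 -25 0 0 0 0.4" --pt "0 0 -15 0 0 0 0.4" --pt "0 0 0 0 0 0 0.4"

```text
clock: 7.1
tcp_pos: [0.4749, -0.1464, 0.0621]
orientation: [-0.001, 0.034, 0.999, 0.0]
wrist_force: [-0.3, 0.1, 0.6]
finger_gap: 0.0594
grip_force: 0.0
```

Call:
step_arm --pt "0 0 0 0 0 0 0.4" --pt "0 0 0 0 0 0 0.4" --pt "0 0 0 0 0 0 0.4"

```text
clock: 7.4
tcp_pos: [0.477, -0.148, 0.0641]
orientation: [0.001, 0.035, 0.999, -0.001]
wrist_force: [0.1, -0.1, -0.3]
finger_gap: 0.0596
grip_force: 0.0
```

Call:
step_arm --pt "0 -1.7 0 0 0 0 -1" --pt "0 0 0 0 0 0 -1" --pt "0 0 0 0 0 0 -1" --pt "0 0 0 0 0 0 -1" --pt "0 0 0 0 0 0 -1"

```text
clock: 7.9
tcp_pos: [0.4762, -0.149, 0.063]
orientation: [0.0, 0.035, 0.999, 0.0]
wrist_force: [-0.6, 3.1, 5.7]
finger_gap: 0.0234
grip_force: 40.7
```

Call:
step_arm --pt "0 0 0 0 0 0 -1" --pt "0 0 0 0 0 0 0.4" --pt "0 0 0 0 0 0 0.4" --pt "0 0 0 0 0 0 0.4" --pt "0 0 0 0 0 0 0.4"

```text
clock: 8.4
tcp_pos: [0.4757, -0.1494, 0.0622]
orientation: [-0.0, 0.035, 0.999, 0.0]
wrist_force: [0.0, -0.2, 0.1]
finger_gap: 0.0596
grip_force: 0.0
```

Call:
step_arm --pt "0 0 20 0 0 0 0.4" --pt "0 0 40 0 0 0 0.4" --pt "0 0 50 0 0 0 0.4" --pt "-30 45 50 0 0 0 0.4" --pt "-20 45 0 0 0 0 0.4"

```text
clock: 8.9
tcp_pos: [0.4388, -0.0757, 0.2113]
orientation: [0.005, 0.037, 0.999, -0.002]
wrist_force: [0.9, 1.1, 0.1]
finger_gap: 0.0597
grip_force: 0.0
```

Call:
step_arm --pt "0 45 0 0 0 0 -1" --pt "0 45 0 0 0 0 -1" --pt "0 45 0 0 0 0 -1" --pt "0 45 0 0 0 0 -1" --pt "0 45 0 0 0 0 -1"

```text
clock: 9.4
tcp_pos: [0.4353, 0.1529, 0.2065]
orientation: [0.0, 0.035, 0.999, -0.0]
wrist_force: [0.9, -0.1, 0.1]
finger_gap: 0.0001
grip_force: 0.0
```

Run:
```python
from h import *
snap('side','s5'); snap('top','t5')
def tr(a,b,u,v,r,z,name):
    A=dict(np.load(f'pics/{a}.npz'));B=dict(np.load(f'pics/{b}.npz'))
    up=lambda i:cv2.resize(i,None,fx=8,fy=8,interpolation=2)
    t=up(A['image'][v-r:v+r,u-r:u+r]); R=r+30; I=up(B['image'][v-R:v+R,u-R:u+R])
    m=cv2.matchTemplate(I,t,cv2.TM_CCOEFF_NORMED); _,s,_,l=cv2.minMaxLoc(m)
    du=(l[0]/8-30,l[1]/8-30); p=pts(A,[(u,v)],z);q=pts(B,[(u+du[0],v+du[1])],z)
    print(name,s,du,1000*(q-p))
tr('side1','s5',337,235,6,.083,'screws side'); tr('side1','s5',304,261,8,.09,'handle side')
tr('top1','t5',315,205,8,.09,'handle top'); tr('top1','t5',326,176,6,.083,'screws top')
B=dict(np.load('pics/s5.npz')); cv2.imwrite('pics/s5c.png',cv2.resize(B['image'][190:240,285:345,::-1],None,fx=10,fy=10,interpolation=2))
print(get_state()['tcp_pos'])
```

```text
screws side 0.9733980298042297 (-16.625, -12.125) [[ 3.83172563 56.28319632  0.        ]]
handle side 0.9866440892219543 (-16.625, -13.25) [[ 3.15995899 55.37368835  0.        ]]
handle top 0.9777824878692627 (-15.0, -1.5) [[ 4.17961644 54.58393425  0.        ]]
screws top 0.9277507662773132 (-15.25, -1.25) [[ 3.43439902 56.56607743  0.        ]]
[0.43494702 0.15572685 0.20636687]
```

View pics/s5c.png

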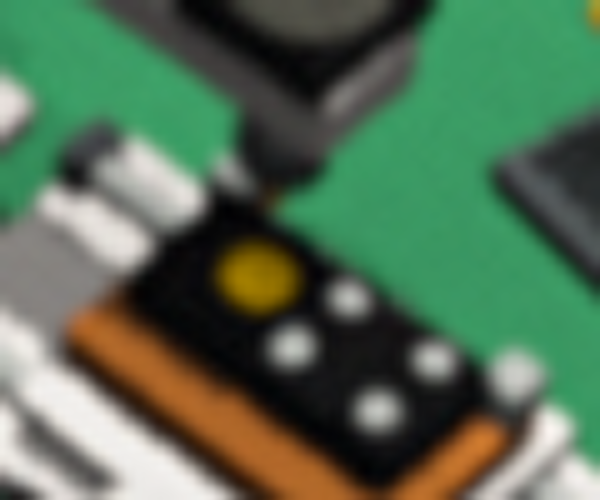

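The dot at (258,277) and the brass tip at about (268,197) match the offset expected for alignment, (270,198). Next is the pedal pad at about (557,226).

Call:
step_arm --pt "40 24 0 0 0 0 -1" --pt "41 23 0 0 0 0 -1" --pt "41 23 0 0 0 0 -1" --pt "0 0 -40 0 0 0 -1" --pt "0 0 -40 0 0 0 -1"

```text
clock: 10.0
tcp_pos: [0.5609, 0.2217, 0.1262]
orientation: [0.002, 0.035, 0.999, 0.0]
wrist_force: [-0.5, -0.7, -0.3]
finger_gap: -0.0001
grip_force: 0.0
```

Call:
step_arm --pt "0 0 -20 0 0 0 -1" --pt "0 0 0 0 0 0 -1" --pt "0 0 0 0 0 0 -1"

```text
clock: 10.3
tcp_pos: [0.5576, 0.2207, 0.1066]
orientation: [-0.0, 0.035, 0.999, -0.0]
wrist_force: [0.6, 0.2, 0.1]
finger_gap: -0.0
grip_force: 0.0
```

Run:
```python
from h import *
print(get_state()['tcp_pos'])
c=snap('side','s6'); cv2.imwrite('pics/s6c.png',cv2.resize(c['image'][100:230,170:350,::-1],None,fx=4,fy=4,interpolation=2))
```

```text
[0.55761415 0.22069775 0.10656607]
```

View pics/s6c.png

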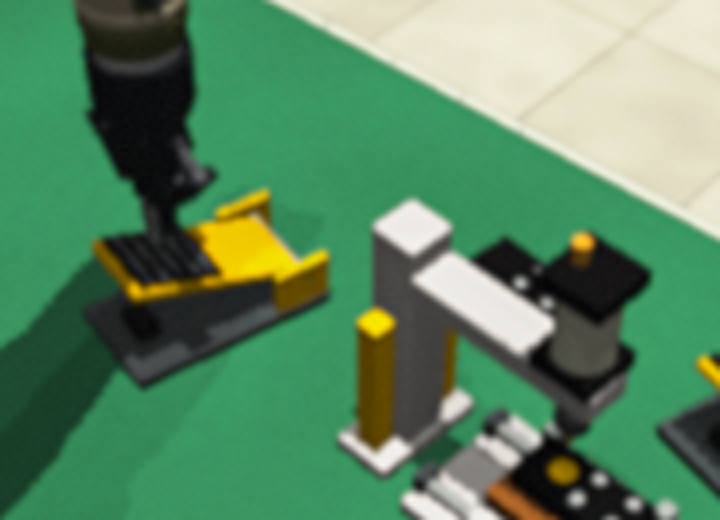

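The shut fingertips at (160,235) hang above the tread of the leftmost pedal, and the dot is still under the punch. I'll press down.

Call:
step_arm --pt "-2 4 -10 0 0 0 -1" --pt "0 0 -10 0 0 0 -1" --pt "0 0 -8 0 0 0 -1" --pt "0 0 -8 0 0 0 -1" --pt "0 0 -8 0 0 0 -1"

```text
clock: 10.85
tcp_pos: [0.5551, 0.2258, 0.0629]
orientation: [-0.0, 0.035, 0.999, 0.001]
wrist_force: [-5.0, 2.1, 10.5]
finger_gap: 0.0
grip_force: 4.6
```

Call:
step_arm --pt "0 0 -6 0 0 0 -1" --pt "0 0 -5 0 0 0 -1" --pt "0 0 -3 0 0 0 -1" --pt "0 0 -2 0 0 0 -1" --pt "0 0 0 0 0 0 -1"

```text
clock: 11.35
tcp_pos: [0.5533, 0.2263, 0.047]
orientation: [-0.002, 0.034, 0.999, 0.001]
wrist_force: [-8.2, 2.8, 13.4]
finger_gap: 0.0004
grip_force: 6.5
```

Call:
step_arm --pt "0 0 -2 0 0 0 -1" --pt "0 0 -2 0 0 0 -1" --pt "0 0 0 0 0 0 -1"

```text
clock: 11.65
tcp_pos: [0.5534, 0.2263, 0.0457]
orientation: [-0.001, 0.034, 0.999, 0.001]
wrist_force: [-13.5, 0.9, 28.2]
finger_gap: -0.0003
grip_force: 14.1
```

The force jumped to 28 N at z = 45.7 mm, so the pedal is on its stop. I'll hold it there and look.

Call:
step_arm --pt "0 0 0 0 0 0 -1" --pt "0 0 0 0 0 0 -1" --pt "0 0 0 0 0 0 -1" --pt "0 0 0 0 0 0 -1" --pt "0 0 0 0 0 0 -1"

```text
clock: 12.15
tcp_pos: [0.5534, 0.2263, 0.0457]
orientation: [-0.001, 0.034, 0.999, 0.001]
wrist_force: [-13.7, 0.2, 28.1]
finger_gap: -0.0
grip_force: 14.0
```

Run:
```python
from h import *
print(get_state()['wrist_force'])
c=snap('side','s7'); cv2.imwrite('pics/s7c.png',cv2.resize(c['image'][190:240,285:345,::-1],None,fx=10,fy=10,interpolation=2))
```

```text
[-13.70979741   0.23573853  28.10001307]
```

View pics/s7c.png

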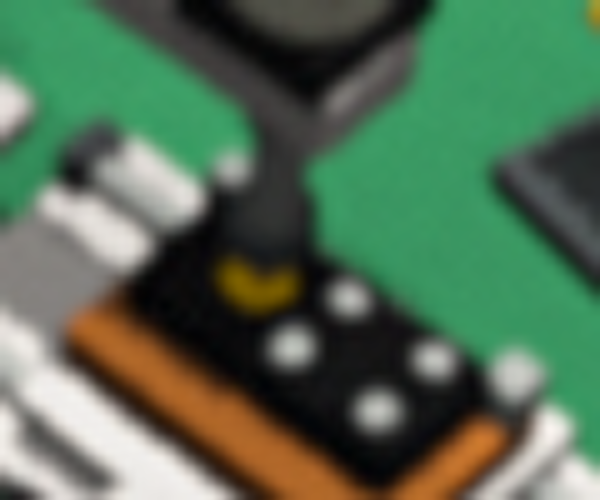

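The punch is down, with its tip at about (258,278) at the centre of the dot. I'll release the pedal smoothly.

Call:
step_arm --pt "0 0 4 0 0 0 -1" --pt "0 0 8 0 0 0 -1" --pt "0 0 10 0 0 0 -1" --pt "0 0 10 0 0 0 -1" --pt "0 0 15 0 0 0 -1"

```text
clock: 12.7
tcp_pos: [0.5566, 0.2252, 0.09]
orientation: [0.001, 0.035, 0.999, 0.0]
wrist_force: [-0.7, 0.8, 0.7]
finger_gap: 0.0001
grip_force: 0.0
```

Call:
step_arm --pt "0 0 30 0 0 0 -1" --pt "0 0 40 0 0 0 -1" --pt "0 0 40 0 0 0 -1" --pt "0 0 0 0 0 0 -1" --pt "0 0 0 0 0 0 -1"

```text
clock: 13.2
tcp_pos: [0.5561, 0.2254, 0.2001]
orientation: [0.001, 0.035, 0.999, 0.0]
wrist_force: [-0.2, -0.5, -0.3]
finger_gap: -0.0003
grip_force: 0.0
```

Run:
```python
from h import *
c=read_camera('side')['image'].astype(int)
for f in ('s5','s7'):
    d=np.abs(c-np.load(f'pics/{f}.npz')['image']).max(2); print(f,d[190:240,285:345].max(), (d[190:240,285:345]>40).sum())
d=np.abs(c-np.load('pics/side1.npz')['image']).max(2)[145:200,190:255]; print('pedal vs start',(d>40).sum(),d.size)
print(get_state()['tcp_pos'],get_state()['wrist_force'])
hand_in()
```

```text
s5 8 0
s7 107 51
pedal vs start 311 3575
[0.55515948 0.22516987 0.19865257] [-0.23769958  0.22091051 -0.1212642 ]
the job is handed in; nothing more can be done
```

I set the dot under the punch, pressed the leftmost pedal to its stop and held it while the punch came down in the dot, then let it back up with the carriage unmoved; the job is handed in at about 13 s.

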